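# Draw the gauge arm out to the setting clip and hold it

### The job

Set up the bench draw gauge for a reading: press its treadle down to the stop to trip the catch bolt and let the treadle come up again, then grip the head of the telescoping arm so that the lock button in its side is squeezed in, and draw the arm out along the scale until its pointer stands level with the setting clip. The arm has a return spring, so finish while still gripping the head there, button squeezed in and the arm at rest. Leave the timer, note block, jar cap, label roll and scoop around the gauge where they are.

Things in the scene. Friction and masses are not known exactly. Their poses are not given: they have to be found in the camera images.
- gauge: Draw gauge fixed to the bench: grey base plate 120 x 340 x 12 mm with a steel tube (axis 55 mm up), scale bar, treadle and catch housing (top 80 mm up). Origin on the bench under the tube; own y along the tube, the way the arm draws out (to the robot's left, up to 0.3 rad off); x across, away from treadle and scale; z up. Plate x -75 to 45, y -160 to 180 mm; housing 44 x 56 mm at y -70.
- treadle_pad (a point): Middle of the rubber top of the treadle, a steel plate 60 mm wide (gauge y) sticking out 75 mm from its hinge to gauge -x, sloping up 0.13 rad to its free end at rest. This point, 55 mm from the hinge, sinks 14 mm from rest (42 mm above the bench) to the stop (28 mm). Press straight down with shut fingers: about 4 N starts it, 10 to 12 N holds it on the stop.
- treadle (a joint): Treadle angle (rad): 0 at rest (up), 0.26 on its stop; a spring brings it back up.
- catch_bolt (a joint): Lift of the catch bolt (m), the pin with a 20 mm black round head on top of the catch housing: 0 dropped, where it blocks the arm; the treadle on its stop lifts it about 9 mm and it stays up by friction, leaving the arm free.
- head_grip (a point): Grip point of the arm's black head, 70 mm above the bench, midway over the head with the button in; moves with the arm. Head: 36 mm (gauge x) x 34 mm (gauge y), 47 to 90 mm above the bench, on a 14 mm rod. Grip from above, fingers closing along gauge x: 46 mm over the button out, 41 mm with it in. Keep fingertips over 40 mm above the bench, clear of pointer and clip.
- lock_button (a joint): Travel of the lock button (m), a grey ribbed plate 26 x 28 mm in the gauge -x side of the head: 0 out (arm locked at home), 0.005 fully squeezed in; in by more than 0.003 frees the arm. A 3 to 6 N spring pushes it out.
- gauge_arm (a joint): How far the arm is drawn out (m): 0 home, 0.11 at most, along gauge +y. A return spring pulls it home with 2 N at home to 5.5 N fully out.
- pointer (a point): Tip of the thin dark pointer blade under the head, at the scale's edge, 34 mm above the bench; it moves with the arm and stands at the scale's first mark at home.
- set_clip: Black setting clip 14 mm wide (gauge y), 24 mm high, on the near edge of the scale bar, with an upright blade in its middle facing the pointer blade. Fixed. Origin 12 mm above the bench in the plane of its blade; axes as the gauge's. The pointer is level with it when both have the same gauge y, at 40 to 100 mm of draw.
- timer: White bench timer 66 x 62 x 21 mm lying near the scale; bystander.
- note_block: Yellow note block 71 x 71 x 10 mm behind the gauge; bystander.
- jar_cap_1: Dark red round jar cap 46 mm across, 18 mm high, behind the gauge; bystander.
- label_roll: Roll of green labels 62 mm across, 45 mm high, standing beyond the treadle at the gauge's closed end; bystander.
- scoop: Green plastic scoop 130 mm long, 8 mm high, on the bench in front of the gauge; bystander.

How it is judged:
On the way, in this order (a step that is already met when the one before it is completed fails the run):
1. the treadle is pressed down to its stop (value of joint treadle above 0.22 rad), for 0.1 s.
2. with the treadle up again and the lock button squeezed in, the arm is drawn out of its home place (value of joint treadle below 0.08 rad and value of joint lock_button above 0.0025 m and value of joint gauge_arm above 0.015 m), for 0.1 s.
At the end, for the whole second after the job is handed in: The pointer stands within 5 mm of the setting clip along the scale, the arm at rest (under 10 mm/s), the fingers still gripping the head (over 3 N) with the lock button squeezed in at least 2.5 mm, the catch bolt up and the treadle up again, all through the last second (y of pointer in the frame of set_clip between -0.005 and 0.005 m and value of joint lock_button above 0.0025 m and contact force between the fingers and gauge above 3 N and velocity of joint gauge_arm between -0.01 and 0.01 m/s and value of joint catch_bolt above 0.005 m and value of joint treadle below 0.08 rad); the arm keeps its last pose, push and grip.
It fails at once if a bystander is shifted by more than 30 mm (distance of any of timer, note_block, jar_cap_1, label_roll, scoop from where it was at the start of the episode above 0.03 m).
It also fails if it takes over 38 s, if anything falls off the work surface, if the arm or the gripper's body presses on something with over 40 N, if the wrist force passes 120 N, or if a joint passes its speed limit or range.

### The arm

A 6-joint arm with a two-finger parallel gripper is mounted at the origin on a cart in front of the work surface, level with it; the furniture and walls round the work are solid. World frame = base frame: x ahead of the robot, y to its left, z up, the work surface at z = 0. Lengths are in m, angles in rad, forces in N, time in s.
With the tool pointing down it reaches from about 0.4 to 0.825 m from the base axis. Payload 7 kg.
Tool frame: the origin (TCP) lies at the very end of the fingers, on their centre line; the grasp point (between the pads) lies arm.grip_point_offset behind it (arm.grip_point_offset is the distance from the TCP to the grasp point, in m); z points along the fingers, y is the line along which they close (so a half turn about z gives the same grasp; the last joint's range is limited). The gripper opens to 88 mm and grips with 3 to 60 N. Pads are 19 mm wide; open, the fingers measure 130 mm over their backs; the gripper's body (78 mm by 193 mm) begins 47 mm behind the grasp point.
Start: joints at [-0.897, 0.359, 0.012, 0, -1.224, -0.288], TCP at [0.254, -0.625, 0.227] pointing down, gripper open.
Joint ranges: [-3.07, 3.07], [-1.43, 2.12], [-1.02, 1.25], [-3.03, 1.67], [-3.05, -0], [-3.03, 3.03]. Speed limits (rad/s): [2.39, 2.39, 3.01, 3.14, 3.14, 3.14].

### API

Orientations are given as [roll, pitch, yaw] about the fixed x, y, z axes, in that order (R = Rz(yaw) Ry(pitch) Rx(roll)).
In Python, from station import arm gives the robot as it stands.
- The arm moves only by the shell command python3 -m crank 'ROWS' [OPENING] [FORCE]. ROWS is JSON, a list of rows, each an object of numbers: "dx", "dy", "dz": the shift along the tool's x, y, z in cm; "wx", "wy", "wz": the turn, a rotation vector about the tool's x, y, z in degrees. A call has exactly 10 rows; each row is the pose to reach, as a shift and turn from the pose commanded when the call began, along the tool's axes at that moment; what a row does not reach only later rows make up. A row lasts 1/8 s, in which the tool goes at most 62.5 mm and 10.7 degrees, less where a joint would pass 70% of its speed; a pose out of reach is approached as far as the arm can. A call with a gripper value outside its range is refused whole. OPENING is the finger opening in cm, from 0 to 8.76, set as the call begins (- or left out, the last holds). The fingers move at their own pace and stop on an object; FORCE is the grip in N (left out, the last holds). Time passes only in rows, so rows that repeat a pose let the fingers close, or fill a call up. It gives the time, the measured TCP pose, the force, the opening and the grip force at its end, in the units of the state.
- arm.get_state(): the state, without advancing time (a new reading comes with each control period).
- arm.grab_frame(name): name is "scene" or "top" or "wrist"; returns the picture (384x512x3 uint8, red, green, blue); there is no depth.
- arm.calibration(name): a dict with "fx", "fy", "cx", "cy" (pixels), "dist_coeffs" ([k1, k2, p1, p2, k3] as OpenCV has them; the pictures are not rectified), "world_from_camera" (4x4, takes a point from camera to world coordinates). Camera axes: x right, y down, z forward; pixel columns grow to the right and rows downward; lengths in m; the calibration is good to about 2 mm. A picture is of the moment at which its call begins: read the wrist's pose just before it. calibration takes no time and is no camera call; for the wrist camera it gives the pose at the moment of the call.
- arm.job_done(): hands the job in; it is judged then, once.
Trained networks look in the newest picture that a camera, given by its name, has taken for a name from the list of things; names that differ only in an ending like _2 or _b are one class to them, and where a whole thing is asked for, a point or a joint stands for the part that bears it (a point fixed in the world has none). Each returns a list of dicts, best first, with "confidence" (0 to 1); they miss things now and then, are a little off and sometimes report something else, mostly with a low value. They report only what shows in the picture. A call takes as long as a camera call.
- arm.find_in(camera, query): "centre" ([x, y, z] in m, in world coordinates, good to about 4 mm: the middle of the surface that is visible of it).
- arm.masks_of(camera, query): "pixels" (384x512 bool, what is visible of it).
- arm.mark_of(camera, query): "centre" ([x, y, z] in m, in world coordinates, good to about 4 mm: a listed point, or the origin of a listed thing).
The state is a dict: "t": time; "q": joint angles; "qd": joint speeds; "joint_efforts": joint torques, N m; "eef_pos": TCP position; "ee_rot": TCP orientation; "force": force on the tool from outside, world axes, zero at the start; "moment": the same for the moment, N m; "width": finger opening in m; "gripper_force": force on a finger pad.
Only numpy, scipy, OpenCV 4.12 (cv2) and the standard library are available. Lean on these libraries where they do the work, as an engineer would, in place of code of your own. Each camera call takes 0.05 s, during which the arm holds its last target. There are 200 camera calls.

## Working session

There is one attempt and no reset: what is moved stays moved. The work goes in short steps, Python scripts to look and compute and a shell command to move; the robot and the scene stay as the last step left them, time stands still between calls to the robot, and variables do not carry over. Pictures are saved under pics/ and viewed, at most 10 in all, crops included, and the job is handed in when it is done.

```bash
mkdir -p pics
cat > h.py <<'E'
import numpy as np, cv2
from station import arm
from scipy.spatial.transform import Rotation as R
def save(c,n):
    im=arm.grab_frame(c); cv2.imwrite(f'pics/{n}.png',im[:,:,::-1]); return im
def tool():
    s=arm.get_state(); return np.array(s['eef_pos']),R.from_euler('xyz',s['ee_rot'])
def rel(p):
    t,r=tool(); return np.round(r.inv().apply(np.array(p)-t)*100,2)
E
python3 - <<'E'
from h import *
s=arm.get_state(); print(s, arm.grip_point_offset)
for c in ['top','scene']:
    save(c,c+'0')
    for q in ['gauge','treadle_pad','head_grip','pointer','set_clip','timer','label_roll','scoop']:
        print(c,q,[(np.round(d['centre'],4),round(d['confidence'],2)) for d in arm.mark_of(c,q)[:2]])
E
```

```text
{'t': 0.0, 'q': array([-8.96893463e-01,  3.59390823e-01,  1.10416012e-02, -3.66660938e-04,
       -1.22411024e+00, -2.88106337e-01]), 'qd': array([-0.00155296,  0.0002392 , -0.00160196, -0.0001479 ,  0.00168583,
       -0.00058194]), 'joint_efforts': array([ 3.01761529e-04, -5.82709837e+01,  2.93050110e+01,  6.99681491e+00,
        6.75234071e-03, -1.76414642e-04]), 'eef_pos': array([ 0.25378996, -0.62492603,  0.22560967]), 'ee_rot': array([ 3.13990012e+00, -1.42131494e-04, -2.75592088e+00]), 'force': array([ 0.14391941,  0.02743541, -0.17109787]), 'moment': array([0.01313737, 0.00423294, 0.05972228]), 'gripper_force': 0.0, 'width': 0.08760460080040104} 0.0188
top gauge [(array([ 0.5987,  0.0551, -0.001 ]), 0.98)]
top treadle_pad [(array([ 0.5082, -0.0308,  0.0399]), 0.94)]
top head_grip [(array([0.5925, 0.098 , 0.0692]), 0.72)]
top pointer [(array([0.5464, 0.0921, 0.0306]), 0.76)]
top set_clip [(array([0.5211, 0.1434, 0.0123]), 0.36)]
top timer [(array([0.4599, 0.0881, 0.0016]), 0.91)]
top label_roll [(array([ 0.5944, -0.1545,  0.0032]), 0.69)]
top scoop [(array([ 0.3785,  0.101 , -0.0023]), 0.65)]
scene gauge [(array([ 6.023e-01,  5.280e-02, -5.000e-04]), 0.61)]
scene treadle_pad [(array([ 0.5055, -0.0372,  0.0426]), 0.95), (array([0.6028, 0.0563, 0.0011]), 0.69)]
scene head_grip [(array([0.5921, 0.0986, 0.071 ]), 0.72)]
scene pointer [(array([0.5457, 0.0922, 0.0368]), 0.61), (array([ 0.5944, -0.1579,  0.    ]), 0.56)]
scene set_clip [(array([6.865e-01, 1.497e-01, 1.000e-04]), 0.6), (array([0.5236, 0.1449, 0.0121]), 0.52)]
scene timer [(array([ 0.4588,  0.0909, -0.0009]), 0.96), (array([ 0.3769,  0.1026, -0.0025]), 0.73)]
scene label_roll [(array([ 0.5984, -0.16  , -0.0012]), 0.6)]
scene scoop []
```

View pics/top0.png

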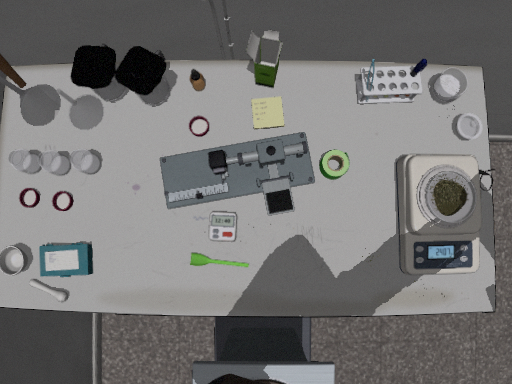

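View pics/scene0.png

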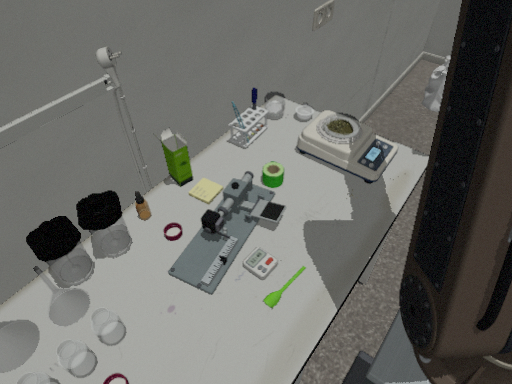

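Run:
```python
from h import *
for c in ['top','scene']:
    k=arm.calibration(c);T=np.linalg.inv(k['world_from_camera'])
    K=np.array([[k['fx'],0,k['cx']],[0,k['fy'],k['cy']],[0,0,1]])
    for p in [(.6,.054,0),(.507,-.034,.042),(.5925,.098,.07),(.546,.092,.034),(.522,.144,.012)]:
        print(c,p,cv2.projectPoints(np.array([p]),cv2.Rodrigues(T[:3,:3])[0],T[:3,3],K,np.array(k['dist_coeffs']))[0].ravel().round(1))
```

```text
top (0.6, 0.054, 0) [241.6 163.8]
top (0.507, -0.034, 0.042) [280.9 202.8]
top (0.5925, 0.098, 0.07) [219.5 161.5]
top (0.546, 0.092, 0.034) [223.4 185.2]
top (0.522, 0.144, 0.012) [200.9 197. ]
scene (0.6, 0.054, 0) [224.  225.8]
scene (0.507, -0.034, 0.042) [273.6 210.8]
scene (0.5925, 0.098, 0.07) [212.2 220.9]
scene (0.546, 0.092, 0.034) [229.8 237.8]
scene (0.522, 0.144, 0.012) [224. 263.]
```

Top view: the gauge plate spans about (162,158)–(312,183), with the head at (218,160), the treadle pad at (280,200) and the clip at (200,195). The projected network points agree with these. Yaw comes out near 0.16 rad and the draw near 55 mm. The scene view is consistent with this. I'll move above the treadle first, with the fingers shut.

```bash
python3 -m crank '[{"dx":-4,"dy":4},{"dx":-8,"dy":8,"wz":3},{"dx":-12,"dy":12,"wz":6},{"dx":-16,"dy":16,"wz":9},{"dx":-20,"dy":20,"wz":13},{"dx":-24,"dy":24,"wz":13},{"dx":-28,"dy":28,"wz":13},{"dx":-32,"dy":32,"wz":13},{"dx":-36,"dy":36,"wz":13},{"dx":-40,"dy":40,"wz":13}]' 0 20
python3 - <<'E'
from h import *
im=save('wrist','w1')
for q in ['treadle_pad','head_grip','pointer','set_clip','gauge']:
    print(q,[(np.round(d['centre'],4),round(d['confidence'],2)) for d in arm.mark_of('wrist',q)[:2]])
print(rel([.507,-.034,.1]),arm.get_state()['ee_rot'])
E
```

```text
treadle_pad []
head_grip []
pointer []
set_clip []
gauge []
[-45.7   45.27  12.66] [-3.14158069e+00 -2.03913272e-05 -2.75586179e+00]$[0]: bad value
```

```bash
python3 -m crank '[{"dx":-4,"dy":4,"dz":0,"wx":0,"wy":0,"wz":0},{"dx":-8,"dy":8,"dz":0,"wx":0,"wy":0,"wz":3},{"dx":-12,"dy":12,"dz":0,"wx":0,"wy":0,"wz":6},{"dx":-16,"dy":16,"dz":0,"wx":0,"wy":0,"wz":9},{"dx":-20,"dy":20,"dz":0,"wx":0,"wy":0,"wz":13},{"dx":-24,"dy":24,"dz":0,"wx":0,"wy":0,"wz":13},{"dx":-28,"dy":28,"dz":0,"wx":0,"wy":0,"wz":13},{"dx":-32,"dy":32,"dz":0,"wx":0,"wy":0,"wz":13},{"dx":-36,"dy":36,"dz":0,"wx":0,"wy":0,"wz":13},{"dx":-40,"dy":40,"dz":0,"wx":0,"wy":0,"wz":13}]' 0 20
python3 - <<'E'
from h import *
im=save('wrist','w2')
for q in ['treadle_pad','head_grip','pointer','set_clip','gauge']:
    print(q,[(np.round(d['centre'],4),round(d['confidence'],2)) for d in arm.mark_of('wrist',q)[:2]])
print(rel([.507,-.034,.1]),arm.get_state())
E
```

```text
t: 2.45
eef_pos: [0.4746, -0.1024, 0.227]
ee_rot: [-3.141, 0.001, -2.982]
force: [0.3, -1.0, -0.1]
width: 0.0011
gripper_force: 0.0
treadle_pad [(array([ 0.5064, -0.0364,  0.0425]), 0.86), (array([0.3766, 0.1034, 0.0035]), 0.43)]
head_grip [(array([0.5924, 0.0999, 0.0664]), 0.69)]
pointer [(array([0.5517, 0.0927, 0.038 ]), 0.62)]
set_clip [(array([0.5189, 0.1401, 0.0112]), 0.51)]
gauge []
[-4.4   6.45 12.65] {'t': 2.75, 'q': array([ 1.89060850e-01,  4.19664159e-02, -3.92830767e-01, -5.15782042e-06,
       -1.13619924e+00, -1.60109542e+00]), 'qd': array([-0.01996865, -0.0020288 , -0.00108999, -0.00025867, -0.00047444,
       -0.00107071]), 'joint_efforts': array([ 7.95333255e-01, -3.14476025e+01,  2.83318162e+01,  6.70192435e+00,
       -5.84292063e-02, -9.28179390e-03]), 'eef_pos': array([ 0.47373342, -0.1046308 ,  0.22654784]), 'ee_rot': array([-3.14159127e+00, -2.00149814e-04, -2.98283307e+00]), 'force': array([-0.96785936,  0.40887816,  0.80602379]), 'moment': array([ 0.00551126, -0.00443668,  0.02188673]), 'gripper_force': 0.0, 'width': 0.00019660016024688212}
```

View pics/w2.png

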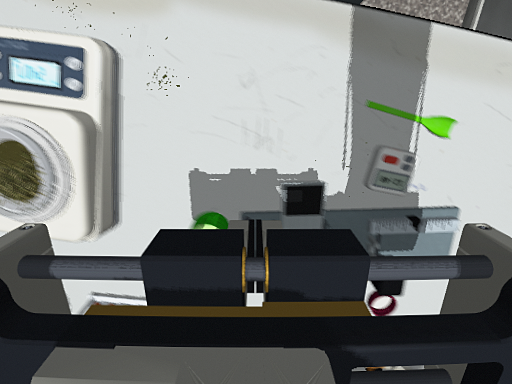

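The wrist view shows the treadle pad at (303,198), nearly square to the gripper. I'll move over it and down to just above the rubber.

```bash
python3 -m crank '[{"dx":-2.2,"dy":3.2,"dz":0,"wx":0,"wy":0,"wz":0},{"dx":-4.4,"dy":6.4,"dz":0,"wx":0,"wy":0,"wz":0},{"dx":-4.4,"dy":6.4,"dz":4,"wx":0,"wy":0,"wz":0},{"dx":-4.4,"dy":6.4,"dz":8,"wx":0,"wy":0,"wz":0},{"dx":-4.4,"dy":6.4,"dz":11,"wx":0,"wy":0,"wz":0},{"dx":-4.4,"dy":6.4,"dz":14,"wx":0,"wy":0,"wz":0},{"dx":-4.4,"dy":6.4,"dz":16,"wx":0,"wy":0,"wz":0},{"dx":-4.4,"dy":6.4,"dz":17,"wx":0,"wy":0,"wz":0},{"dx":-4.4,"dy":6.4,"dz":17,"wx":0,"wy":0,"wz":0},{"dx":-4.4,"dy":6.4,"dz":17,"wx":0,"wy":0,"wz":0}]' 0 20
python3 -m crank '[{"dx":0,"dy":0,"dz":0.5,"wx":0,"wy":0,"wz":0},{"dx":0,"dy":0,"dz":1.0,"wx":0,"wy":0,"wz":0},{"dx":0,"dy":0,"dz":1.4,"wx":0,"wy":0,"wz":0},{"dx":0,"dy":0,"dz":1.7,"wx":0,"wy":0,"wz":0},{"dx":0,"dy":0,"dz":2.0,"wx":0,"wy":0,"wz":0},{"dx":0,"dy":0,"dz":2.2,"wx":0,"wy":0,"wz":0},{"dx":0,"dy":0,"dz":2.4,"wx":0,"wy":0,"wz":0},{"dx":0,"dy":0,"dz":2.6,"wx":0,"wy":0,"wz":0},{"dx":0,"dy":0,"dz":2.6,"wx":0,"wy":0,"wz":0},{"dx":0,"dy":0,"dz":2.6,"wx":0,"wy":0,"wz":0}]' 0 20
```

```text
t: 4.0
eef_pos: [0.508, -0.0343, 0.0574]
ee_rot: [3.142, 0.001, -2.983]
force: [0.1, 0.3, -0.2]
width: 0.0004
gripper_force: 0.0
t: 5.25
eef_pos: [0.5062, -0.0344, 0.0307]
ee_rot: [-3.141, -0.002, -2.983]
force: [-6.8, 1.7, 10.3]
width: 0.0001
gripper_force: 5.3
```

```bash
python3 -m crank '[{"dx":0,"dy":0,"dz":0.1,"wx":0,"wy":0,"wz":0},{"dx":0,"dy":0,"dz":0.2,"wx":0,"wy":0,"wz":0},{"dx":0,"dy":0,"dz":0.3,"wx":0,"wy":0,"wz":0},{"dx":0,"dy":0,"dz":0.4,"wx":0,"wy":0,"wz":0},{"dx":0,"dy":0,"dz":0.4,"wx":0,"wy":0,"wz":0},{"dx":0,"dy":0,"dz":0.4,"wx":0,"wy":0,"wz":0},{"dx":0,"dy":0,"dz":0.4,"wx":0,"wy":0,"wz":0},{"dx":0,"dy":0,"dz":0.4,"wx":0,"wy":0,"wz":0},{"dx":0,"dy":0,"dz":0.4,"wx":0,"wy":0,"wz":0},{"dx":0,"dy":0,"dz":0.4,"wx":0,"wy":0,"wz":0}]' 0 20
```

```text
t: 6.5
eef_pos: [0.5064, -0.0344, 0.0282]
ee_rot: [-3.141, -0.001, -2.982]
force: [-12.9, 1.5, 28.6]
width: 0.0004
gripper_force: 14.7
```

Force of 28 N shows the treadle is on its stop. Next I'll raise straight up, turn, and go over the head with the fingers opening.

```bash
python3 -m crank '[{"dx":0,"dy":0,"dz":-2,"wx":0,"wy":0,"wz":0},{"dx":0,"dy":0,"dz":-6,"wx":0,"wy":0,"wz":0},{"dx":0,"dy":0,"dz":-11,"wx":0,"wy":0,"wz":-10},{"dx":-2,"dy":2,"dz":-14.5,"wx":0,"wy":0,"wz":-20},{"dx":-4,"dy":4,"dz":-14.5,"wx":0,"wy":0,"wz":-30},{"dx":-6,"dy":6,"dz":-14.5,"wx":0,"wy":0,"wz":-40},{"dx":-8,"dy":8,"dz":-14.5,"wx":0,"wy":0,"wz":-50},{"dx":-9,"dy":10,"dz":-14.5,"wx":0,"wy":0,"wz":-60},{"dx":-10,"dy":11.8,"dz":-14.5,"wx":0,"wy":0,"wz":-70},{"dx":-10.6,"dy":11.8,"dz":-14.5,"wx":0,"wy":0,"wz":-80}]' 8.7 20
python3 -m crank '[{"dx":0,"dy":0,"dz":0,"wx":0,"wy":0,"wz":-10},{"dx":0,"dy":0,"dz":0,"wx":0,"wy":0,"wz":-10},{"dx":0,"dy":0,"dz":0,"wx":0,"wy":0,"wz":-10},{"dx":0,"dy":0,"dz":0,"wx":0,"wy":0,"wz":-10},{"dx":0,"dy":0,"dz":0,"wx":0,"wy":0,"wz":-10},{"dx":0,"dy":0,"dz":0,"wx":0,"wy":0,"wz":-10},{"dx":0,"dy":0,"dz":0,"wx":0,"wy":0,"wz":-10},{"dx":0,"dy":0,"dz":0,"wx":0,"wy":0,"wz":-10},{"dx":0,"dy":0,"dz":0,"wx":0,"wy":0,"wz":-10},{"dx":0,"dy":0,"dz":0,"wx":0,"wy":0,"wz":-10}]'
python3 - <<'E'
from h import *
save('wrist','w3')
for c in ['wrist','scene']:
  if c!='wrist': save(c,c+'3')
  for q in ['head_grip','pointer','set_clip','catch_bolt','gauge','treadle_pad']:
    print(c,q,[(np.round(d['centre'],4),round(d['confidence'],2)) for d in (arm.find_in if q=='catch_bolt' else arm.mark_of)(c,q)[:2]])
# plate edge direction from the top picture at the start (plate corners by colour)
im=cv2.imread('pics/top0.png'); k=arm.calibration('top')
K=np.array([[k['fx'],0,k['cx']],[0,k['fy'],k['cy']],[0,0,1]]);W=np.array(k['world_from_camera'])
def ground(px,z):
    u=cv2.undistortPoints(np.array([[px]],float),K,np.array(k['dist_coeffs'])).ravel()
    d=W[:3,:3]@[*u,1]; return W[:3,3]+d*(z-W[2,3])/d[2]
lsd=cv2.createLineSegmentDetector().detect(cv2.cvtColor(im,cv2.COLOR_BGR2GRAY))[0].reshape(-1,4)
for l in lsd:
    if 155<l[[0,2]].min() and l[[0,2]].max()<320 and 125<l[[1,3]].min() and l[[1,3]].max()<215 and np.hypot(l[0]-l[2],l[1]-l[3])>35:
        a,b=ground(l[:2],.012),ground(l[2:],.012); v=b-a; print(l.round(1),'yaw',np.arctan(-v[0]/v[1]).round(3),a.round(3),b.round(3))
E
```

```text
t: 7.75
eef_pos: [0.5936, 0.1005, 0.171]
ee_rot: [3.141, -0.0, -1.579]
force: [-0.8, -0.5, 0.3]
width: 0.0863
gripper_force: 0.0
t: 9.0
eef_pos: [0.5934, 0.0992, 0.1715]
ee_rot: [3.142, 0.0, -1.412]
force: [-0.1, -0.5, -0.1]
width: 0.0868
gripper_force: 0.0
wrist head_grip [(array([0.5919, 0.0993, 0.0687]), 0.72)]
wrist pointer [(array([0.5495, 0.0892, 0.0334]), 0.96)]
wrist set_clip [(array([0.5193, 0.1415, 0.0106]), 0.43), (array([ 0.6016,  0.0558, -0.0029]), 0.16)]
wrist catch_bolt [(array([ 0.6148, -0.0107,  0.097 ]), 0.83)]
wrist gauge []
wrist treadle_pad [(array([ 0.5091, -0.0351,  0.0435]), 0.96)]
scene head_grip [(array([0.591 , 0.0978, 0.0737]), 0.98)]
scene pointer [(array([0.5456, 0.0924, 0.0347]), 0.97), (array([ 0.5986, -0.1606,  0.0014]), 0.63)]
scene set_clip [(array([0.5211, 0.1472, 0.0106]), 0.62)]
scene catch_bolt []
scene gauge [(array([0.6025, 0.0577, 0.0017]), 0.85)]
scene treadle_pad [(array([ 0.509 , -0.0334,  0.0404]), 0.57)]
[224.4 144.8 303.2 131. ] yaw 0.181 [0.642 0.093 0.012] [ 0.675 -0.087  0.012]
[165.9 207.  159.1 159.2] yaw -1.397 [0.499 0.223 0.012] [0.608 0.242 0.012]
[260.7 192.3 168.1 209. ] yaw 0.183 [0.533 0.01  0.012] [0.495 0.218 0.012]
[159.6 156.8 195.7 149.9] yaw 0.189 [0.614 0.241 0.012] [0.63  0.158 0.012]
[218.4 183.6 169.5 192.6] yaw 0.186 [0.552 0.105 0.012] [0.532 0.216 0.012]
```

View pics/w3.png

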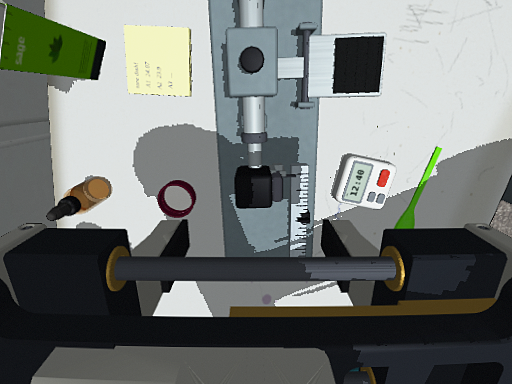

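The view shows the head at (253,187), the bolt head up at (252,58), the treadle up, the clip near (305,215) and the pointer at (290,185). Plate yaw is 0.183. I'll trim the yaw, descend and grip.

```bash
python3 -m crank '[{"dx":0,"dy":0.1,"dz":2,"wx":0,"wy":0,"wz":-1.4},{"dx":0,"dy":0.1,"dz":4,"wx":0,"wy":0,"wz":-1.4},{"dx":0,"dy":0.1,"dz":6,"wx":0,"wy":0,"wz":-1.4},{"dx":0,"dy":0.1,"dz":8,"wx":0,"wy":0,"wz":-1.4},{"dx":0,"dy":0.1,"dz":9.5,"wx":0,"wy":0,"wz":-1.4},{"dx":0,"dy":0.1,"dz":10.5,"wx":0,"wy":0,"wz":-1.4},{"dx":0,"dy":0.1,"dz":11.5,"wx":0,"wy":0,"wz":-1.4},{"dx":0,"dy":0.1,"dz":12,"wx":0,"wy":0,"wz":-1.4},{"dx":0,"dy":0.1,"dz":12,"wx":0,"wy":0,"wz":-1.4},{"dx":0,"dy":0.1,"dz":12,"wx":0,"wy":0,"wz":-1.4}]' 8.7 20
python3 -m crank '[{"dx":0,"dy":0,"dz":0,"wx":0,"wy":0,"wz":0},{"dx":0,"dy":0,"dz":0,"wx":0,"wy":0,"wz":0},{"dx":0,"dy":0,"dz":0,"wx":0,"wy":0,"wz":0},{"dx":0,"dy":0,"dz":0,"wx":0,"wy":0,"wz":0},{"dx":0,"dy":0,"dz":0,"wx":0,"wy":0,"wz":0},{"dx":0,"dy":0,"dz":0,"wx":0,"wy":0,"wz":0},{"dx":0,"dy":0,"dz":0,"wx":0,"wy":0,"wz":0},{"dx":0,"dy":0,"dz":0,"wx":0,"wy":0,"wz":0},{"dx":0,"dy":0,"dz":0,"wx":0,"wy":0,"wz":0},{"dx":0,"dy":0,"dz":0,"wx":0,"wy":0,"wz":0}]' 3.5 25
```

```text
t: 10.95
eef_pos: [0.5927, 0.0992, 0.052]
ee_rot: [-3.141, 0.0, -1.387]
force: [0.1, -0.3, -0.7]
width: 0.0869
gripper_force: 0.0
t: 12.2
eef_pos: [0.5929, 0.0991, 0.0515]
ee_rot: [-3.141, 0.0, -1.387]
force: [6.0, 0.1, -3.9]
width: 0.0399
gripper_force: 25.0
```

Width is about 40 mm, so the button is in. Now I'll draw 5.4 cm slowly and then check.

```bash
python3 -m crank '[{"dx":-0.3,"dy":0,"dz":0,"wx":0,"wy":0,"wz":0},{"dx":-0.9,"dy":0,"dz":0,"wx":0,"wy":0,"wz":0},{"dx":-1.6,"dy":0,"dz":0,"wx":0,"wy":0,"wz":0},{"dx":-2.3,"dy":0,"dz":0,"wx":0,"wy":0,"wz":0},{"dx":-3.0,"dy":0,"dz":0,"wx":0,"wy":0,"wz":0},{"dx":-3.8,"dy":0,"dz":0,"wx":0,"wy":0,"wz":0},{"dx":-4.5,"dy":0,"dz":0,"wx":0,"wy":0,"wz":0},{"dx":-5.0,"dy":0,"dz":0,"wx":0,"wy":0,"wz":0},{"dx":-5.4,"dy":0,"dz":0,"wx":0,"wy":0,"wz":0},{"dx":-5.4,"dy":0,"dz":0,"wx":0,"wy":0,"wz":0}]' - 25
python3 - <<'E'
from h import *
y=np.array([-np.sin(.183),np.cos(.183)])
for i in range(2):
 for c in ['wrist','top','scene']:
  save(c,c+'4')
  o={}
  for q in ['pointer','set_clip','head_grip']:
    d=arm.mark_of(c,q)[:1]
    if d: o[q]=np.array(d[0]['centre']); print(c,q,o[q].round(4),round(d[0]['confidence'],2))
  if 'pointer' in o and 'set_clip' in o: print('  pointer-clip y mm',1000*y@(o['pointer']-o['set_clip'])[:2])
im=cv2.imread('pics/wrist4.png'); cv2.imwrite('pics/w4c.png',cv2.resize(im[130:330,210:410],None,fx=3,fy=3,interpolation=cv2.INTER_CUBIC))
E
```

```text
t: 13.45
eef_pos: [0.583, 0.1519, 0.0515]
ee_rot: [-3.141, -0.0, -1.387]
force: [7.0, -1.7, -3.0]
width: 0.0405
gripper_force: 25.0
wrist pointer [0.5412 0.1454 0.0335] 0.94
wrist set_clip [0.5222 0.1395 0.0102] 0.84
wrist head_grip [0.5417 0.1448 0.0353] 0.7
  pointer-clip y mm 2.343857253279108
top set_clip [0.583  0.1512 0.0728] 0.17
top head_grip [0.5846 0.1522 0.0708] 0.7
scene pointer [0.5365 0.146  0.0357] 0.65
scene set_clip [0.521  0.1485 0.012 ] 0.45
scene head_grip [ 0.376   0.1004 -0.    ] 0.51
  pointer-clip y mm -5.278950007838918
wrist pointer [ 0.6024  0.0531 -0.0019] 0.71
wrist set_clip [0.5204 0.1401 0.0111] 0.53
wrist head_grip [0.5849 0.1509 0.0698] 0.93
  pointer-clip y mm -100.46967359391788
top head_grip [0.5839 0.1509 0.0734] 0.62
scene pointer [0.5343 0.1465 0.0343] 0.79
scene set_clip [0.5202 0.149  0.0092] 0.43
scene head_grip [0.5845 0.1524 0.0717] 0.81
  pointer-clip y mm -5.024177595616742
```

View pics/w4c.png

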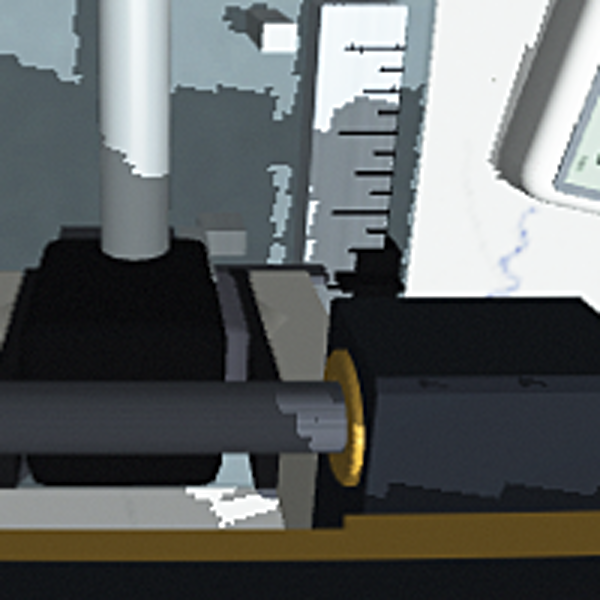

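The crop shows the pointer blade reaching the scale at about (320,268) and the clip blade at about (340,280). They are within a few mm, so I'll zoom in and compute rays.

Run:
```python
from h import *
im=cv2.imread('pics/wrist4.png'); a=cv2.resize(im[205:235,300:350],None,fx=12,fy=12,interpolation=cv2.INTER_NEAREST)
a=cv2.convertScaleAbs(a,alpha=1.8,beta=30)
s=cv2.imread('pics/scene4.png'); b=cv2.resize(s[235:275,195:245],None,fx=12,fy=12,interpolation=cv2.INTER_NEAREST)
b=cv2.convertScaleAbs(b[:230*2],alpha=1.5,beta=20)
cv2.imwrite('pics/z.png',cv2.resize(np.vstack([a,b[:230]]) if 0 else a,None,fx=1,fy=1)); 
k=arm.calibration('wrist'); W=np.array(k['world_from_camera'])
K=np.array([[k['fx'],0,k['cx']],[0,k['fy'],k['cy']],[0,0,1]])
g=lambda p:np.array([-np.sin(.183),np.cos(.183)])@(p[:2]-[.6,.0546])
print('cam gauge y',g(W[:3,3]),W[:3,3])
for z in (.024,.030,.034,.036):
  for px in [(318,219),(318,220),(322,223),(322,224)]:
    u=cv2.undistortPoints(np.array([[px]],float),K,np.array(k['dist_coeffs'])).ravel(); d=W[:3,:3]@[*u,1]; p=W[:3,3]+d*(z-W[2,3])/d[2]; print(z,px,p.round(4),g(p).round(4))
```

```text
cam gauge y 0.01649754136562594 [0.59832684 0.07106804 0.20977876]
0.024 (318, 219) [0.5359 0.1467 0.024 ] 0.1023
0.024 (318, 220) [0.5356 0.1475 0.024 ] 0.1031
0.024 (322, 223) [0.532  0.1494 0.024 ] 0.1056
0.024 (322, 224) [0.5318 0.1502 0.024 ] 0.1064
0.03 (318, 219) [0.5379 0.1443 0.03  ] 0.0995
0.03 (318, 220) [0.5377 0.1451 0.03  ] 0.1003
0.03 (322, 223) [0.5341 0.1469 0.03  ] 0.1027
0.03 (322, 224) [0.5339 0.1477 0.03  ] 0.1035
0.034 (318, 219) [0.5392 0.1427 0.034 ] 0.0977
0.034 (318, 220) [0.539  0.1434 0.034 ] 0.0984
0.034 (322, 223) [0.5356 0.1452 0.034 ] 0.1008
0.034 (322, 224) [0.5354 0.146  0.034 ] 0.1016
0.036 (318, 219) [0.5399 0.1418 0.036 ] 0.0967
0.036 (318, 220) [0.5397 0.1426 0.036 ] 0.0975
0.036 (322, 223) [0.5363 0.1444 0.036 ] 0.0999
0.036 (322, 224) [0.5361 0.1451 0.036 ] 0.1006
```

View pics/z.png

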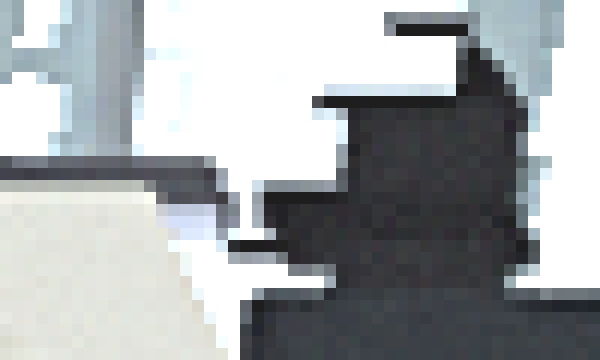

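The blades appear about 1–2 mm apart, with the pointer a little short. To pin this down I'll measure the unobstructed home-position picture as well.

Run:
```python
from h import *
im=cv2.imread('pics/w3.png'); a=cv2.resize(im[160:232,268:332],None,fx=8,fy=8,interpolation=cv2.INTER_NEAREST)
cv2.imwrite('pics/z3.png',cv2.convertScaleAbs(a,alpha=1.6,beta=30))
# wrist camera pose at w3 from tool->camera
t,r=tool(); T=np.eye(4);T[:3,:3]=r.as_matrix();T[:3,3]=t
X=np.linalg.inv(T)@np.array(arm.calibration('wrist')['world_from_camera'])
T3=np.eye(4);T3[:3,:3]=R.from_euler('xyz',[np.pi,0,-1.412]).as_matrix();T3[:3,3]=[.5934,.0992,.1715]
np.save('W3.npy',T3@X); print((T3@X).round(3))
```

```text
[[-0.987 -0.151 -0.048  0.607]
 [-0.158  0.941  0.3    0.018]
 [-0.001  0.304 -0.953  0.33 ]
 [ 0.     0.     0.     1.   ]]
```

View pics/z3.png

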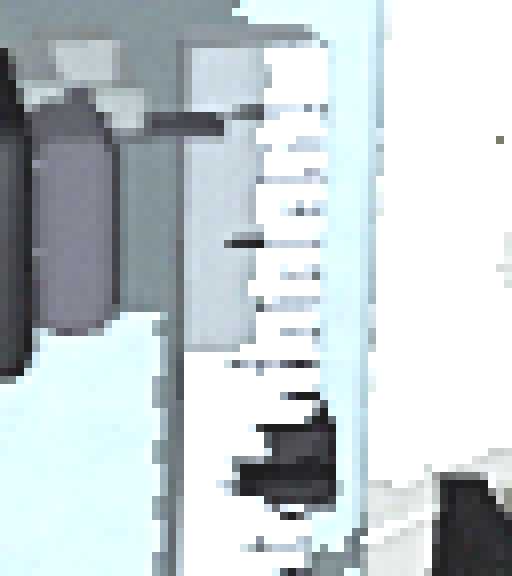

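Run:
```python
from h import *
k=arm.calibration('wrist'); W=np.load('W3.npy')
K=np.array([[k['fx'],0,k['cx']],[0,k['fy'],k['cy']],[0,0,1]])
a=.183; B=np.array([[np.cos(a),np.sin(a)],[-np.sin(a),np.cos(a)]])
def ray(px,z):
    u=cv2.undistortPoints(np.array([[px]],float),K,np.array(k['dist_coeffs'])).ravel(); d=W[:3,:3]@[*u,1]; p=W[:3,3]+d*(z-W[2,3])/d[2]; return (1000*B@(p[:2]-[.592,.099])).round(1)
for n,(u,v) in dict(ptr=(220,124),tick0=(310,110),tick4=(310,240),tick8=(310,363),tick14=(300,547),clip_tip=(240,472),clip_tip2=(240,490),clip_top=(300,430),clip_bot=(300,508)).items():
    print(n,[(z,ray((268+u/8,160+v/8),z)) for z in (.016,.02,.024,.03,.034,.036)])
```

```text
ptr [(0.016, array([-47.2,   6.3])), (0.02, array([-46.6,   5.2])), (0.024, array([-46. ,   4.1])), (0.03, array([-45.1,   2.4])), (0.034, array([-44.5,   1.2])), (0.036, array([-44.2,   0.7]))]
tick0 [(0.016, array([-60.8,   4.4])), (0.02, array([-60. ,   3.3])), (0.024, array([-59.2,   2.2])), (0.03, array([-58. ,   0.6])), (0.034, array([-57.3,  -0.5])), (0.036, array([-56.9,  -1.1]))]
tick4 [(0.016, array([-61.5,  25.2])), (0.02, array([-60.7,  23.8])), (0.024, array([-59.9,  22.5])), (0.03, array([-58.7,  20.4])), (0.034, array([-58.,  19.])), (0.036, array([-57.6,  18.4]))]
tick8 [(0.016, array([-62.2,  45.6])), (0.02, array([-61.4,  44. ])), (0.024, array([-60.6,  42.4])), (0.03, array([-59.4,  39.9])), (0.034, array([-58.6,  38.3])), (0.036, array([-58.2,  37.5]))]
tick14 [(0.016, array([-61.8,  77.6])), (0.02, array([-61. ,  75.6])), (0.024, array([-60.2,  73.5])), (0.03, array([-59. ,  70.5])), (0.034, array([-58.2,  68.4])), (0.036, array([-57.8,  67.4]))]
clip_tip [(0.016, array([-51.7,  64.1])), (0.02, array([-51. ,  62.2])), (0.024, array([-50.4,  60.3])), (0.03, array([-49.4,  57.6])), (0.034, array([-48.7,  55.7])), (0.036, array([-48.4,  54.8]))]
clip_tip2 [(0.016, array([-51.8,  67.2])), (0.02, array([-51.1,  65.3])), (0.024, array([-50.4,  63.4])), (0.03, array([-49.5,  60.6])), (0.034, array([-48.8,  58.7])), (0.036, array([-48.5,  57.7]))]
clip_top [(0.016, array([-61.,  57.])), (0.02, array([-60.2,  55.2])), (0.024, array([-59.5,  53.5])), (0.03, array([-58.3,  50.8])), (0.034, array([-57.5,  49. ])), (0.036, array([-57.1,  48.1]))]
clip_bot [(0.016, array([-61.5,  70.7])), (0.02, array([-60.7,  68.7])), (0.024, array([-59.9,  66.8])), (0.03, array([-58.8,  63.8])), (0.034, array([-58. ,  61.9])), (0.036, array([-57.6,  60.9]))]
```

All estimates agree on a draw of about 56 mm, and the arm is at 53.7 mm now. I'll add 2.2 mm and settle.

```bash
python3 -m crank '[{"dx":-0.1,"dy":0,"dz":0,"wx":0,"wy":0,"wz":0},{"dx":-0.2,"dy":0,"dz":0,"wx":0,"wy":0,"wz":0},{"dx":-0.22,"dy":0,"dz":0,"wx":0,"wy":0,"wz":0},{"dx":-0.22,"dy":0,"dz":0,"wx":0,"wy":0,"wz":0},{"dx":-0.22,"dy":0,"dz":0,"wx":0,"wy":0,"wz":0},{"dx":-0.22,"dy":0,"dz":0,"wx":0,"wy":0,"wz":0},{"dx":-0.22,"dy":0,"dz":0,"wx":0,"wy":0,"wz":0},{"dx":-0.22,"dy":0,"dz":0,"wx":0,"wy":0,"wz":0},{"dx":-0.22,"dy":0,"dz":0,"wx":0,"wy":0,"wz":0},{"dx":-0.22,"dy":0,"dz":0,"wx":0,"wy":0,"wz":0}]' - 25
python3 - <<'E'
from h import *
save('scene','scene5'); im=cv2.imread('pics/scene5.png')[200:300,160:290]
cv2.imwrite('pics/s5.png',cv2.resize(im,None,fx=6,fy=6,interpolation=cv2.INTER_CUBIC))
for c in ['wrist','scene']:
  save(c,c+'5')
  for q in ['pointer','set_clip','head_grip','catch_bolt','treadle_pad']:
    print(c,q,[(d['centre'].round(4) if hasattr(d['centre'],'round') else d['centre'],round(d['confidence'],2)) for d in (arm.find_in if q=='catch_bolt' else arm.mark_of)(c,q)[:1]])
E
```

```text
t: 15.9
eef_pos: [0.5827, 0.1538, 0.0515]
ee_rot: [-3.141, -0.0, -1.388]
force: [6.1, -2.6, -3.6]
width: 0.0401
gripper_force: 25.0
wrist pointer [([0.5379, 0.1492, 0.0348], 0.9)]
wrist set_clip [([0.5227, 0.1415, 0.013], 0.87)]
wrist head_grip [([0.5807, 0.1544, 0.068], 0.88)]
wrist catch_bolt []
wrist treadle_pad []
scene pointer [([0.5335, 0.1479, 0.0336], 0.72)]
scene set_clip [([0.4583, 0.0941, 0.0004], 0.71)]
scene head_grip [([0.5799, 0.1562, 0.0712], 0.48)]
scene catch_bolt [([0.6149, -0.0163, 0.0988], 0.56)]
scene treadle_pad [([0.5066, -0.0378, 0.0412], 0.86)]
```

View pics/s5.png

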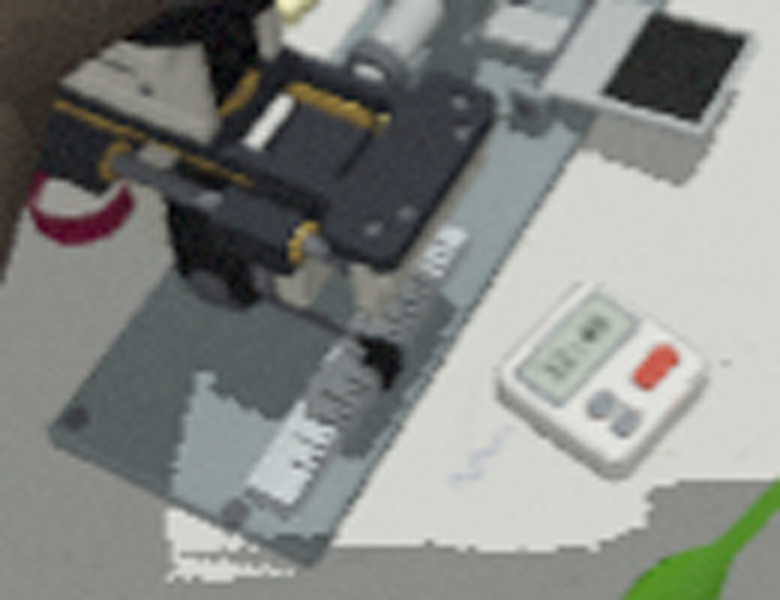

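The scene view shows the pointer blade running straight into the clip's blade at (365,340), so they are level. The treadle is up, the bolt is up and the grip is firm. I'll hand in.

```bash
python3 -c "
from station import arm; print(arm.job_done())"
```

```text
the job is handed in; nothing more can be done
None
```

I handed the job in at about 16 s with the treadle tripped and back up, the bolt up, and the button squeezed in at a 25 N grip. The arm is drawn about 56 mm, and by my picture measurements the pointer is level with the clip to within 1–2 mm. The hand-in returned no verdict.

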